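Prise open the die case and show the die to the inspection camera

TASK

Prise up the clear cover of the case with the flat blade tool, not with the fingers, swing it up until it stands about upright, and lay the blade tool back down on the wooden board. Then take the steel strap die out of the case and hold it still in the air with its middle 12 cm in front of the lens of the inspection camera, its underside squarely facing the lens and its long side parallel to the camera's two light bars. Finish while holding it there, and leave the wax block and the round tin where they are.

Things in the scene. Friction and masses are not known exactly. Their poses are not given: they have to be found in the camera images.
- cover_hinge (a point): Middle of the hinge line of the case's cover. The case is a heavy fixed base plate (140 x 120 mm, 10 mm thick) on the wooden board; the hinge runs along its rear upper edge. Axes are the case's: x points from the open front edge square to the hinge line (the front edge of the plate lies 140 mm away along -x), y along the hinge line, z up; the plate's top is level with this point, the board 10 mm below it
- cover_lip (a point): Middle of the front edge of the cover's aluminium lip, on its underside; it moves with the cover. The clear cover is a dome 138 x 116 mm and 40 mm high, open below, walls 3 mm. Its lip is 3 mm thick, runs along the whole front and overhangs the base plate by 16 mm, which leaves a gap 10 mm high (board to lip) and 16 mm deep; this point is 156 mm from the hinge
- cover (a joint): Angle of the cover: 0 shut, grows as it opens upward, 1.57 upright, stop at 1.75. The hinge is stiff: lifting at the lip takes 1 to 3 N and the cover stays where it is left
- blade_grip (a point): The flat blade tool lying on the board, at the centre of its dark wooden handle: handle 90 mm long (55 mm behind to 35 mm ahead of this point), 16 mm wide, 24 mm high, this point 12 mm above its underside. x runs along the tool to the blade's tip, z up. 90 g
- blade_tip (a point): Tip of the blade, 95 mm ahead of the handle's centre along the tool's x and 9 mm below it. The flat steel blade is 18 mm wide, 3 mm thick (this point is at mid thickness; its underside is 1.5 mm above the handle's underside) and stands 53 mm clear of the collar at the handle's front end
- die_center (a point): Centre of the steel strap die that lies in the case under the cover: an oval ring of steel 34 mm wide (x), 105 mm long (y), 30 mm high (z up, underside on the base plate); flat long sides, 15 mm from this point to underside or top. 210 g or so. Turning it half round about z changes nothing
- camera_lens (a point): Front glass of the small grey inspection camera on a fixed stand beside the board, on the lens axis. z points out of the lens along its line of sight (upward, leaning 23 degrees toward the robot side), y runs along its two 76 mm light bars (level), which sit 24 mm either side of the axis
- view_point (a point): Where the die's centre must be held: the point on the lens axis 120 mm in front of the glass. Axes as camera_lens
- board: Fixed raised plywood board, 310 x 340 mm, on four feet; origin at table height under its middle, board top 115 mm above the origin, z up
- wax: Bystander: yellow wax block 36 x 55 x 23 mm on the board, origin in the middle of its underside
- tin: Bystander: round tin with lid, 65 mm across, 31 mm high, on the board, origin in the middle of its underside

How it is judged (in metres and radians):
On the way:
1. the cover is prised up by the blade tool (value of joint cover above 0.3 rad and contact force between blade and cover above 0.2 N), for 0.1 s.
At the end, for the whole second after the job is handed in: Die gripped by the fingers alone and still, centre within 20 mm of the point 120 mm before the lens, underside square to the lens and long side along the light bars within 10 degrees; cover open beyond 1.2 rad; blade tool at rest on the board, released (value of joint cover above 1.2 rad and contact force between blade and board above 0.1 N and height (world z) of blade_grip below 0.14 m and linear speed of blade below 0.02 m/s and contact force between the fingers and blade below 0.05 N and distance between die_center and view_point below 0.02 m and angle between the z axis of die_center and the z axis of view_point, either way round below 0.17 rad and angle between the y axis of die_center and the y axis of view_point, either way round below 0.17 rad and angle between die_center's own z axis and vertical below 0.9 rad and contact force between the fingers and die above 1 N and contact force between die and case below 0.05 N and contact force between die and camera_stand below 0.05 N and linear speed of die below 0.03 m/s); the arm keeps its last pose, push and grip.
It fails at once if the fingers or arm open the cover: they touch it before it stands 0.3 rad open (value of joint cover below 0.3 rad and contact force between any of the fingers, the arm and cover above 1 N).
It fails at once if the wax block or the tin is shifted by more than 20 mm (distance of any of wax, tin from where it was at the start of the episode above 0.02 m).
It also fails if it takes over 67 s, if anything falls off the work surface, if the arm or the gripper's body presses on something with over 40 N, if the wrist force passes 120 N, or if a joint passes its speed limit or range.

ROBOT

A 6-joint arm with a two-finger parallel gripper is mounted at the origin on a cart in front of the work surface, level with it; the furniture and walls round the work are solid. World frame = base frame: x ahead of the robot, y to its left, z up, the work surface at z = 0. Lengths are in m, angles in degrees, forces in N, time in s.
With the tool pointing down it reaches from about 0.375 to 0.75 m from the base axis. Payload 9 kg.
Tool frame: the origin (TCP) lies at the very end of the fingers, on their centre line; the grasp point (between the pads) lies 19 mm behind it; z points along the fingers, y is the line along which they close (so a half turn about z gives the same grasp; the last joint's range is limited). The gripper opens to 85 mm and grips with 20 to 120 N. Pads are 22 mm wide; open, the fingers measure 114 mm over their backs; the gripper's body (76 mm by 85 mm) begins 54 mm behind the grasp point. The pads swing forward as they close: fully open they stand 13 mm farther back than shut.
Start: joints at [-88.849, 5.964, 5.575, 89.605, 0, 77.527], TCP at [0.141, -0.583, 0.231] pointing down, gripper open.
Joint ranges: [-171.21, 171.21], [-48.23, 106.86], [-62.78, 66.21], [-105.2, 120.99], [-86.42, 89.51], [-180, 180]. Speed limits (degrees/s): [127.2, 127.2, 147.25, 180, 180, 180].

INTERFACE

Orientations are given as [roll, pitch, yaw] about the fixed x, y, z axes, in that order (R = Rz(yaw) Ry(pitch) Rx(roll)).
In Python, from plant import state, read_camera, hand_in, search_frame, tip_of gives the robot as it stands.
- The arm moves only by the tool step_arm, never from a script. Its argument "motion" is a list that holds one entry, the list of rows, each a list of 7 numbers: the shift along the world's x, y, z each as a share of 1 m, from -1 to 1, then the turn, a rotation vector about the world's x, y, z each as a share of pi/2 rad, from -1 to 1, then the opening, from 0 (shut) to 1 (fully open). A call has 1 to 8 rows; each row is the pose to reach, as a shift and turn from the pose commanded when the call began; what a row does not reach only later rows make up. A row lasts 1/8 s, in which the tool goes at most 62.5 mm and 10.7 degrees, less where a joint would pass 70% of its speed; a pose out of reach is approached as far as the arm can. A call with a number of a shift or a turn outside -1 to 1 is refused whole. A call with a gripper value outside its range is refused whole. The fingers move at their own pace and stop on an object; the grip force is fixed at half the most. Time passes only in rows, so rows that repeat a pose let the fingers close. It gives the time, the measured TCP pose, the force, the opening and the grip force at its end, in the units of the state.
- state(): the state, without advancing time (a new reading comes with each control period).
- read_camera(name): name is "scene" or "top"; returns a dict with "img" (400x640x3 uint8, red, green, blue), "vertical_fov" (degrees; the focal length in pixels is half the picture's height over the tangent of half this angle, whatever the lens; pixels are square), "cx", "cy" (the principal point, pixels), "cam_to_world" (4x4, takes a point from camera to world coordinates). Camera axes: x right, y up, looking along -z (the intrinsics and any distortion apply to the point x, -y, -z); pixel columns grow to the right and rows downward; lengths in m; the calibration is good to about 2 mm. A picture is of the moment at which its call begins. There is no depth.
- hand_in(): hands the job in; it is judged then, once.
Trained networks look in the newest picture that a camera, given by its name, has taken for a name from the list of things; names that differ only in an ending like _2 or _b are one class to them, and where a whole thing is asked for, a point or a joint stands for the part that bears it (a point fixed in the world has none). Each returns a list of dicts, best first, with "p" (0 to 1); they miss things now and then, are a little off and sometimes report something else, mostly with a low value. They report only what shows in the picture. A call takes as long as a camera call.
- search_frame(camera, query): "xy" ([column, row] in pixels, amid what is visible of it).
- tip_of(camera, query): "xy" ([column, row] in pixels: a listed point, or the origin of a listed thing).
The state is a dict: "clock": time; "q": joint angles; "dq": joint speeds; "effort": joint torques, N m; "tcp_pos": TCP position; "ee_rot": TCP orientation; "force": force on the tool from outside, world axes, zero at the start; "moment": the same for the moment, N m; "finger_gap": finger opening in m; "gripper_force": force on a finger pad.
Only numpy, scipy, OpenCV 4.12 (cv2) and the standard library are available. Lean on these libraries where they do the work, as an engineer would, in place of code of your own. Each camera call takes 0.05 s, during which the arm holds its last target. There are 200 camera calls.

## Working session

There is one attempt and no reset: what is moved stays moved. The work goes in short steps, Python scripts to look and compute and a tool call to move; the robot and the scene stay as the last step left them, time stands still between calls to the robot, and variables do not carry over. Pictures are saved under pics/ and viewed, at most 10 in all, crops included, and the job is handed in when it is done.

Besides the shell and the picture viewer there is one more tool, called after "Emit:" as name(argument=value, ...) on one line, values as JSON. step_arm: Moves the arm, as the interface text tells. Shift numbers are shares of 1 m and turn numbers shares of pi/2 rad, none past 1 either way. Its arguments: {"type":"object","properties":{"motion":{"type":"array"}},"required":["motion"]}

```bash
mkdir -p pics; ls
cat > h.py <<'E'
import numpy as np, cv2
from plant import state, read_camera, hand_in, search_frame, tip_of
def ray(c,xy):
    f=c["img"].shape[0]/2/np.tan(np.radians(c["vertical_fov"])/2)
    T=np.array(c["cam_to_world"]); d=np.array([(xy[0]-c["cx"])/f,-(xy[1]-c["cy"])/f,-1])
    return T[:3,3],T[:3,:3]@d
def at_z(c,xy,z):
    o,d=ray(c,xy); return o+d*(z-o[2])/d[2]
def tri(c1,p1,c2,p2):
    o1,d1=ray(c1,p1);o2,d2=ray(c2,p2)
    A=np.stack([d1,-d2],1);s=np.linalg.lstsq(A,o2-o1,rcond=None)[0]
    a=o1+d1*s[0];b=o2+d2*s[1]; return (a+b)/2,np.linalg.norm(a-b)
E
cat > look.py <<'E'
from h import *
import sys
cs={}
for n in("scene","top"):
    cs[n]=read_camera(n); cv2.imwrite(f"pics/{n}0.png",cs[n]["img"][:,:,::-1]); print({k:v for k,v in cs[n].items() if k!="img"})
H=dict(cover_hinge=.125,cover_lip=.125,blade_grip=.127,blade_tip=.118,die_center=.14,camera_lens=None,view_point=None,board=0,wax=.115,tin=.115)
for q,z in H.items():
    r={n:tip_of(n,q) for n in cs}
    print(q,[(n,[(np.round(e["xy"],1).tolist(),round(e["p"],2)) for e in r[n][:2]]) for n in r])
    if z is not None:
        for n in r:
            if r[n]: print("   ",n,at_z(cs[n],r[n][0]["xy"],z).round(4))
    if r["scene"] and r["top"]: print("   tri",tri(cs["scene"],r["scene"][0]["xy"],cs["top"],r["top"][0]["xy"]))
print(state())
E
python3 look.py
```

```text
pics
{'vertical_fov': 45.90321197307516, 'cx': 320.2493944092386, 'cy': 196.5200196017088, 'cam_to_world': array([[-0.79403917,  0.29155041, -0.53338557,  0.01845777],
       [-0.60780246, -0.39355112,  0.68970551,  0.89282362],
       [-0.00883056,  0.87184625,  0.48970006,  0.65386567],
       [ 0.        ,  0.        ,  0.        ,  1.        ]])}
{'vertical_fov': 51.658959645791036, 'cx': 320.2346758168018, 'cy': 202.59198799567685, 'cam_to_world': array([[ 3.11797980e-03,  9.84597674e-01, -1.74807604e-01,
         3.95438489e-01],
       [-9.99900501e-01,  6.64754719e-04, -1.40906548e-02,
         2.20085299e-01],
       [-1.37574218e-02,  1.74834145e-01,  9.84501780e-01,
         1.01048934e+00],
       [ 0.00000000e+00,  0.00000000e+00,  0.00000000e+00,
         1.00000000e+00]])}
cover_hinge [('scene', [([336.1, 182.7], 0.77), ([341.2, 238.2], 0.32)]), ('top', [])]
    scene [0.6051 0.0712 0.125 ]
cover_lip [('scene', [([344.2, 214.2], 0.98)]), ('top', [([432.9, 239.3], 0.67), ([344.2, 225.5], 0.6)])]
    scene [0.5063 0.1788 0.125 ]
    top [ 0.4732 -0.0081  0.125 ]
   tri (
[... 1540 characters left out ...]
7]), np.float64(0.0051480854005147205))
{'clock': 1.1, 'q': array([-8.88483671e+01,  5.96497242e+00,  5.57557316e+00,  8.96050107e+01,
       -1.01950370e-03,  7.75266096e+01]), 'dq': array([ 0.11043677, -0.04993282,  0.03373029, -0.04004452,  0.0768782 ,
        0.00082486]), 'effort': array([-1.71285796e-03, -5.56766832e+01,  5.03775179e+01,  8.98332491e-04,
       -4.81217667e-04, -1.01551382e-05]), 'tcp_pos': array([ 0.1413435 , -0.58314754,  0.23133243]), 'ee_rot': array([1.79994762e+02, 2.20280634e-03, 1.36250231e+01]), 'force': array([-0.22692332,  0.55936218, -0.68579497]), 'moment': array([0.07080084, 0.02749403, 0.01278241]), 'gripper_force': 0.0, 'finger_gap': 0.08544970535708492}
```

```bash
python3 -c "
import cv2
a=cv2.imread('pics/scene0.png');b=cv2.imread('pics/top0.png')
cv2.imwrite('pics/scene0c.png',cv2.resize(a[120:320,180:460],None,fx=2.85,fy=2.85,interpolation=2))
cv2.imwrite('pics/top0c.png',cv2.resize(b[120:320,190:470],None,fx=2.85,fy=2.85,interpolation=2))"
```

```text
(no output)
```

View pics/scene0c.png

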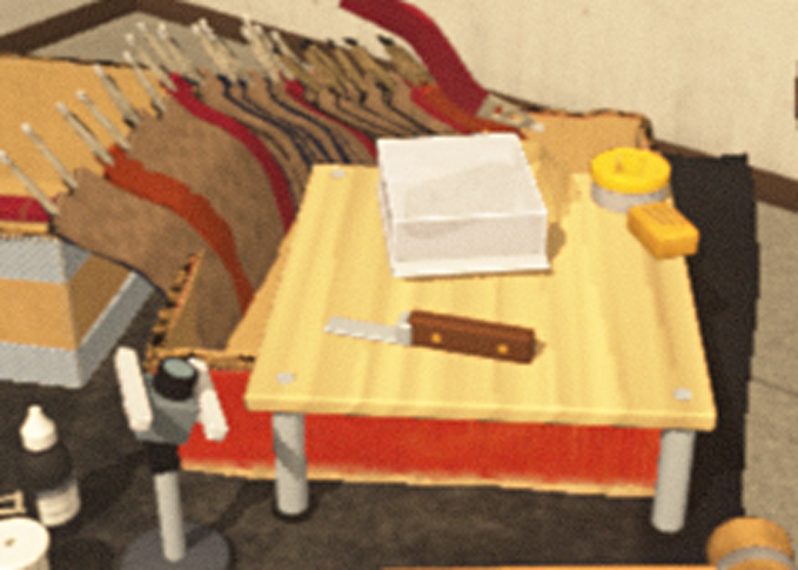

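View pics/top0c.png

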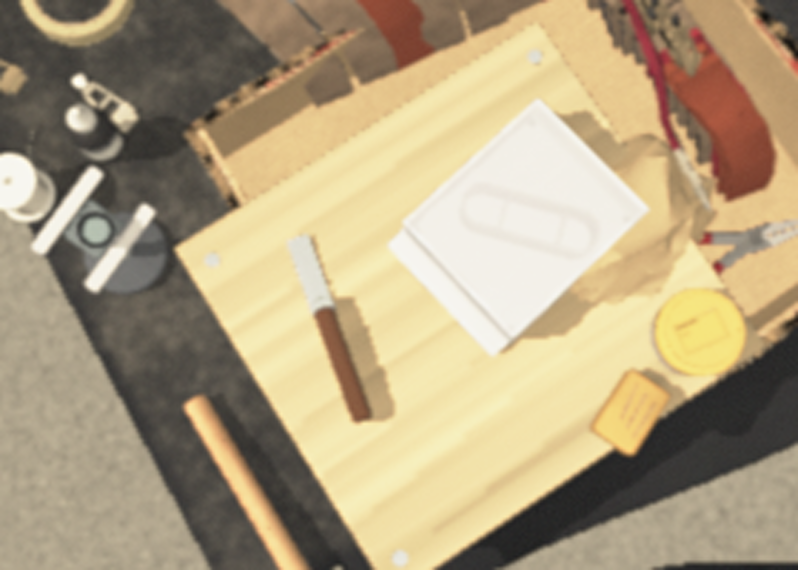

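The scene view shows the shut white case (lip corners about (318,216) and (373,214)), with the blade tool in front of it, tip to the left. The camera is at (242,251), and the tin and wax are at the right. The top view shows the lip edge from (327,205) to (364,244), the die faintly at about (376,197), and two light bars around (221,201).

```bash
cat > m.py <<'E'
from h import *
t=read_camera("top"); s=read_camera("scene")
T=lambda x,y:(190+x/2.85,120+y/2.85)
S=lambda x,y:(180+x/2.85,120+y/2.85)
p=lambda n,v:print(n,np.round(v,4))
p("lipL top",at_z(t,T(391,243),.128)); p("lipR top",at_z(t,T(497,354),.128))
p("domeHingeL",at_z(t,T(540,100),.165)); p("domeHingeR",at_z(t,T(648,210),.165))
p("dome front L",at_z(t,T(405,228),.165))
p("lipL sc",at_z(s,S(395,278),.125)); p("lipR sc",at_z(s,S(550,270),.125))
p("die a",at_z(t,T(463,197),.155)); p("die b",at_z(t,T(597,243),.155)); 
for a,b in(((100,170),(36,250)),((152,208),(91,290))):
  A,B=at_z(t,T(*a),.17),at_z(t,T(*b),.17); p("bar",np.r_[A,B,np.degrees(np.arctan2(*(B-A)[1::-1]))])
p("lens",np.r_[tri(t,T(95,231),s,S(177,370))])if 0 else print("lens",tri(t,T(95,231),s,S(179,371)))
p("tool back/mid/tip top",np.r_[at_z(t,T(361,420),.139),at_z(t,T(342,362),.139),at_z(t,T(299,238),.1195)])
for n,c in(("top",t),("scene",s)):
  for q in("die_center","cover_lip","cover_hinge","camera_lens","blade_grip","cover"):
    print(n,q,[(np.round(e["xy"],1).tolist(),round(e["p"],2)) for e in search_frame(n,q)[:2]])
E
python3 m.py
```

```text
lipL top [0.5463 0.2176 0.128 ]
lipR top [0.4622 0.1385 0.128 ]
domeHingeL [0.6478 0.1071 0.165 ]
domeHingeR [0.5645 0.0302 0.165 ]
dome front L [0.5511 0.2075 0.165 ]
lipL sc [0.542  0.2223 0.125 ]
lipR sc [0.4557 0.144  0.125 ]
die a [0.5763 0.1643 0.155 ]
die b [0.5418 0.0663 0.155 ]
bar [  0.5933   0.4315   0.17     0.5337   0.4755   0.17   143.5326]
bar [  0.5649   0.3922   0.17     0.5045   0.4341   0.17   145.1819]
lens (array([0.54884705, 0.4350339 , 0.16057536]), np.float64(0.001577113335698598))
tool back/mid/tip top [0.413  0.2396 0.139  0.4553 0.2538 0.139  0.5516 0.2883 0.1195]
top die_center []
top cover_lip [([369.6, 200.7], 0.86)]
top cover_hinge [([372.4, 199.7], 0.65)]
top camera_lens [([218.6, 197.3], 0.73)]
top blade_grip [([303.3, 233.1], 0.83)]
top cover [([369.1, 197.1], 0.61)]
scene die_center []
scene cover_lip [([340.8, 193.2], 0.98)]
scene cover_hinge [([342.6, 192.1], 0.87)]
scene camera_lens [([239.6, 262.2], 0.83)]
scene blade_grip [([335.7, 237.2], 0.76), ([340.1, 190.7], 0.15)]
scene cover []
```

Emit:
step_arm(motion=[[[0.05, 0.03, 0.05, 0, 0, 0.1, 1], [0.1, 0.06, 0.07, 0, 0, 0.2, 1], [0.16, 0.1, 0.07, 0, 0, 0.3, 1], [0.22, 0.15, 0.07, 0, 0, 0.4, 1], [0.26, 0.2, 0.07, 0, 0, 0.5, 1], [0.3, 0.25, 0.07, 0, 0, 0.6, 1], [0.33, 0.3, 0.07, 0, 0, 0.7, 1], [0.35, 0.35, 0.07, 0, 0, 0.8, 1]]])

```text
clock: 2.8
tcp_pos: [0.4808, -0.2542, 0.3012]
ee_rot: [180.0, 0.0, 85.9]
force: [0.1, -1.0, -0.6]
finger_gap: 0.0854
gripper_force: 0.0
```

Emit:
step_arm(motion=[[[0.01, 0.06, 0, 0, 0, 0.11, 1], [0.02, 0.12, 0, 0, 0, 0.22, 1], [0.02, 0.18, 0, 0, 0, 0.33, 1], [0.02, 0.24, 0, 0, 0, 0.44, 1], [0.01, 0.3, 0, 0, 0, 0.55, 1], [0, 0.36, 0, 0, 0, 0.66, 1], [-0.01, 0.42, 0, 0, 0, 0.77, 1], [-0.01, 0.48, 0, 0, 0, 0.88, 1]]])

```text
clock: 3.8
tcp_pos: [0.4691, 0.2261, 0.3019]
ee_rot: [180.0, 0.1, 165.2]
force: [1.3, -1.3, 0.7]
finger_gap: 0.0856
gripper_force: 0.0
```

Emit:
step_arm(motion=[[[0, 0, -0.03, 0, 0, 0.11, 0.8], [0, 0, -0.06, 0, 0, 0.22, 0.6], [0, 0, -0.08, 0, 0, 0.33, 0.6], [0, 0, -0.1, 0, 0, 0.38, 0.6], [0, 0, -0.1, 0, 0, 0.38, 0.6], [0, 0, -0.1, 0, 0, 0.38, 0.6]]])

```text
clock: 4.55
tcp_pos: [0.4701, 0.2241, 0.2023]
ee_rot: [-180.0, 0.1, -161.1]
force: [1.1, 0.9, 0.7]
finger_gap: 0.0515
gripper_force: 0.0
```

Emit:
step_arm(motion=[[[0.003, 0.036, -0.02, 0, 0, 0, 0.6], [0.003, 0.036, -0.05, 0, 0, 0, 0.6], [0.003, 0.036, -0.075, 0, 0, 0, 0.6], [0.003, 0.036, -0.084, 0, 0, 0, 0.6], [0.003, 0.036, -0.084, 0, 0, 0, 0.6]]])

```text
clock: 5.18
tcp_pos: [0.473, 0.2601, 0.1179]
ee_rot: [180.0, 0.0, -161.0]
force: [-0.7, -0.2, 0.5]
finger_gap: 0.0511
gripper_force: 0.0
```

Emit:
step_arm(motion=[[[0, 0, 0, 0, 0, 0, 0], [0, 0, 0, 0, 0, 0, 0], [0, 0, 0, 0, 0, 0, 0], [0, 0, 0, 0, 0, 0, 0], [0, 0, 0, 0, 0, 0, 0], [0, 0, 0, 0, 0, 0, 0]]])

```text
clock: 5.92
tcp_pos: [0.4736, 0.2603, 0.1187]
ee_rot: [-180.0, 0.1, -161.0]
force: [-1.1, -1.1, 5.2]
finger_gap: 0.0144
gripper_force: 59.7
```

Emit:
step_arm(motion=[[[-0.01, 0, 0.03, 0, 0, 0, 0], [-0.03, 0.002, 0.06, 0, 0, -0.1, 0], [-0.05, 0.004, 0.06, 0, 0, -0.21, 0], [-0.05, 0.004, 0.06, 0, 0, -0.32, 0], [-0.05, 0.004, 0.06, 0, 0, -0.43, 0], [-0.05, 0.004, 0.06, 0, 0, -0.54, 0], [-0.05, 0.004, 0.06, 0, 0, -0.65, 0], [-0.05, 0.004, 0.06, 0, 0, -0.736, 0]]])

```text
clock: 6.92
tcp_pos: [0.4228, 0.2641, 0.1775]
ee_rot: [180.0, 0.0, 132.5]
force: [-0.1, -0.4, -1.0]
finger_gap: 0.0146
gripper_force: 58.7
```

Emit:
step_arm(motion=[[[0, 0, -0.03, 0, 0, 0, 0], [0, 0, -0.045, 0, 0, 0, 0], [0, 0, -0.045, 0, 0, 0, 0]]])

```text
clock: 7.3
tcp_pos: [0.422, 0.2638, 0.1313]
ee_rot: [-179.9, -0.1, 132.8]
force: [-0.2, -0.1, -0.9]
finger_gap: 0.0148
gripper_force: 58.7
```

```bash
cat > l2.py <<'E'
from h import *
import sys
k=sys.argv[1]; z=float(sys.argv[2])
cs={n:read_camera(n) for n in("scene","top")}
for q,h in(("blade_tip",z),("cover_lip",.125),("cover_hinge",.125),("die_center",.14)):
    r={n:tip_of(n,q) for n in cs}
    for n in r: print(q,n,[(np.round(e["xy"],1).tolist(),round(e["p"],2),at_z(cs[n],e["xy"],h).round(4).tolist()) for e in r[n][:2]])
    if all(r.values()): print("  tri",tri(cs["scene"],r["scene"][0]["xy"],cs["top"],r["top"][0]["xy"]))
st=state(); print(st["tcp_pos"],st["ee_rot"])
im=[cv2.resize(cs["scene"]["img"][150:270,280:410],None,fx=4,fy=4,interpolation=2),cv2.resize(cs["top"]["img"][170:290,280:410],None,fx=4,fy=4,interpolation=2)]
im=np.hstack(im); im=cv2.resize(im,(800,int(im.shape[0]*800/im.shape[1])))
cv2.imwrite(f"pics/{k}.png",im[:,:,::-1])
E
python3 l2.py pre .135
```

```text
blade_tip scene [([348.5, 219.7], 0.92, [0.4775, 0.2048, 0.135])]
blade_tip top []
cover_lip scene [([342.6, 211.7], 0.81, [0.515, 0.1724, 0.125])]
cover_lip top [([345.2, 222.8], 0.78, [0.5084, 0.1788, 0.125])]
  tri (array([0.50866646, 0.17961266, 0.13062746]), np.float64(0.0021867638557957043))
cover_hinge scene [([337.7, 183.3], 0.56, [0.6002, 0.0714, 0.125])]
cover_hinge top []
die_center scene []
die_center top [([432.3, 239.1], 0.46, [0.4723, -0.003, 0.14])]
[0.42297463 0.26413031 0.13260555] [1.79972431e+02 1.31494627e-02 1.32784712e+02]
```

View pics/pre.png

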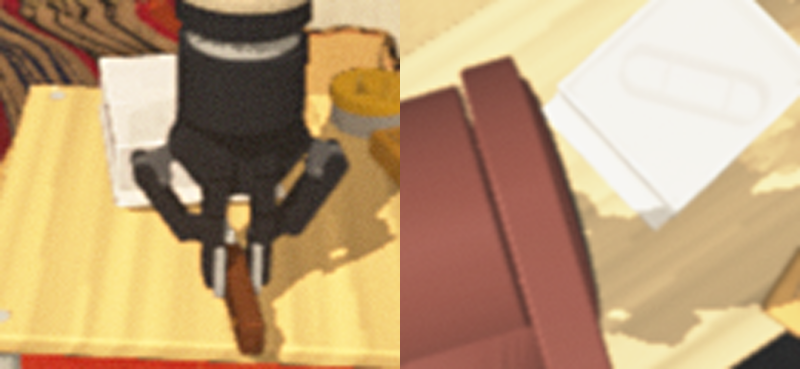

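Emit:
step_arm(motion=[[[0, 0, -0.012, 0, 0, 0, 0], [0, 0, -0.012, 0, 0, 0, 0], [0.008, -0.009, -0.012, 0, 0, 0, 0], [0.016, -0.017, -0.012, 0, 0, 0, 0], [0.023, -0.025, -0.012, 0, 0, 0, 0], [0.028, -0.03, -0.012, 0, 0, 0, 0], [0.031, -0.033, -0.012, 0, 0, 0, 0], [0.031, -0.033, -0.012, 0, 0, 0, 0]]])

```text
clock: 8.8
tcp_pos: [0.4535, 0.2312, 0.1201]
ee_rot: [-180.0, -0.1, 132.8]
force: [-2.9, 2.6, -0.9]
finger_gap: 0.0146
gripper_force: 58.7
```

```bash
python3 l2.py ins .12; python3 -c "
from plant import state
s=state();print(s['force'],s['moment'])"
```

```text
blade_tip scene [([344.4, 211.8], 0.77, [0.5163, 0.1636, 0.12])]
blade_tip top []
cover_lip scene [([343.2, 214.5], 0.65, [0.5073, 0.1811, 0.125])]
cover_lip top []
cover_hinge scene [([338.1, 183.2], 0.76, [0.5998, 0.0704, 0.125])]
cover_hinge top []
die_center scene [([240.6, 248.2], 0.55, [0.5779, 0.4137, 0.14])]
die_center top []
[0.4535242  0.23121218 0.12018765] [-1.79989538e+02 -2.55975452e-02  1.32797004e+02]
[-2.34296946  1.57792694 -2.12198627] [ 0.53310881  0.66742732 -0.03317988]
```

View pics/ins.png

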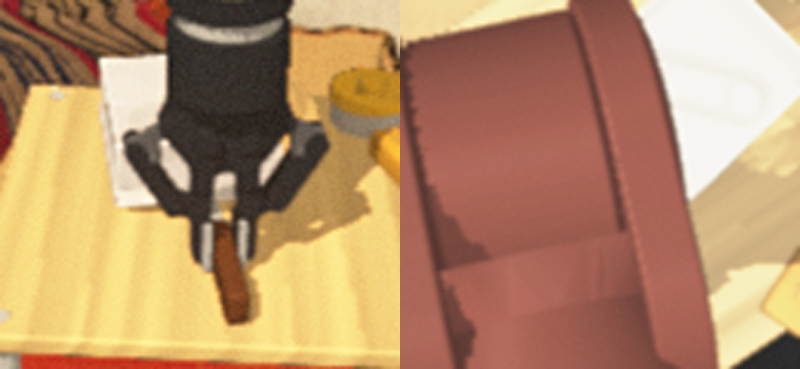

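Emit:
step_arm(motion=[[[-0.002, 0.002, 0, 0, 0, 0, 0], [-0.002, 0.002, 0.006, 0, 0, 0, 0], [-0.002, 0.002, 0.012, 0, 0, 0, 0], [-0.001, 0.001, 0.022, 0, 0, 0, 0], [0, 0, 0.033, 0, 0, 0, 0], [0.0025, -0.003, 0.0475, 0, 0, 0, 0], [0.006, -0.0065, 0.061, 0, 0, 0, 0], [0.006, -0.0065, 0.061, 0, 0, 0, 0]]])

```text
clock: 10.3
tcp_pos: [0.4611, 0.2244, 0.183]
ee_rot: [179.9, 0.1, 132.8]
force: [-0.5, -0.9, -1.6]
finger_gap: 0.015
gripper_force: 58.8
```

```bash
python3 l2.py lift .18; python3 -c "
from plant import state
s=state();print(s['force'],s['moment'])"
```

```text
blade_tip scene [([343.5, 185.1], 0.52, [0.5249, 0.1562, 0.18])]
blade_tip top []
cover_lip scene [([343.1, 186.9], 0.59, [0.5793, 0.0787, 0.125])]
cover_lip top []
cover_hinge scene [([344.0, 185.4], 0.4, [0.5819, 0.0712, 0.125])]
cover_hinge top [([227.7, 202.5], 0.64, [0.5527, 0.4349, 0.125])]
  tri (array([0.46064716, 0.35832253, 0.30863129]), np.float64(0.13041372566579762))
die_center scene [([340.3, 193.1], 0.61, [0.5515, 0.1298, 0.14])]
die_center top [([219.7, 199.7], 0.61, [0.5562, 0.4487, 0.14])]
  tri (array([0.46276062, 0.37193699, 0.30214222]), np.float64(0.13870874944557088))
[0.4596659  0.22462007 0.18113233] [-1.79991288e+02 -8.93266608e-03  1.32790824e+02]
[ 0.24216839 -0.49405742 -0.35752944] [ 0.01105318 -0.03710389  0.0232086 ]
```

View pics/lift.png

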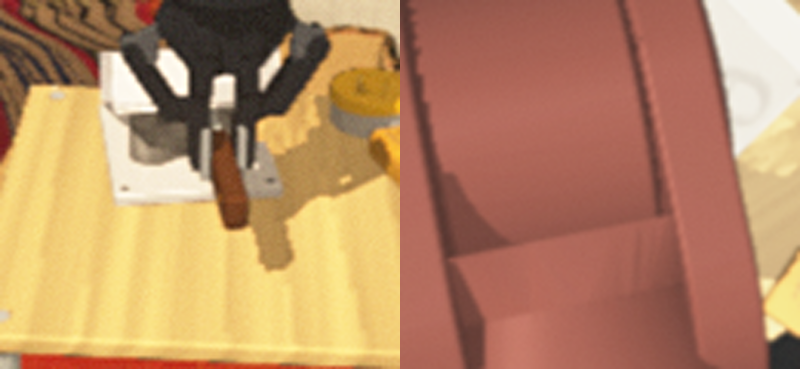

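Emit:
step_arm(motion=[[[0.005, -0.005, 0.013, 0, 0, 0, 0], [0.0095, -0.0105, 0.026, 0, 0, 0, 0], [0.016, -0.017, 0.037, 0, 0, 0, 0], [0.0225, -0.024, 0.048, 0, 0, 0, 0], [0.03, -0.033, 0.058, 0, 0, 0, 0], [0.038, -0.041, 0.066, 0, 0, 0, 0], [0.047, -0.05, 0.073, 0, 0, 0, 0], [0.055, -0.06, 0.079, 0, 0, 0, 0]]])

```text
clock: 11.8
tcp_pos: [0.5155, 0.164, 0.2606]
ee_rot: [180.0, -0.0, 132.8]
force: [0.2, 1.7, -2.5]
finger_gap: 0.0145
gripper_force: 58.7
```

Emit:
step_arm(motion=[[[0.009, -0.01, 0.004, 0, 0, 0, 0], [0.02, -0.021, 0.006, 0, 0, 0, 0], [0.029, -0.031, 0.007, 0, 0, 0, 0], [0.034, -0.037, 0.007, 0, 0, 0, 0], [0.034, -0.037, 0.007, 0, 0, 0, 0]]])

```text
clock: 12.42
tcp_pos: [0.5491, 0.1271, 0.267]
ee_rot: [-180.0, -0.0, 132.7]
force: [0.5, 0.1, -0.6]
finger_gap: 0.0146
gripper_force: 58.8
```

```bash
python3 l2.py up .27; python3 -c "
from plant import state
s=state();print(s['force'],s['moment'])"
```

```text
blade_tip scene [([338.8, 124.4], 0.45, [0.6065, 0.0607, 0.27])]
blade_tip top []
cover_lip scene [([335.7, 120.1], 0.85, [0.8591, -0.2793, 0.125])]
cover_lip top []
cover_hinge scene [([335.8, 185.2], 0.87, [0.5982, 0.082, 0.125])]
cover_hinge top []
die_center scene [([341.3, 190.7], 0.75, [0.5562, 0.1192, 0.14])]
die_center top [([229.8, 199.2], 0.69, [0.5573, 0.427, 0.14]), ([375.0, 198.0], 0.59, [0.5601, 0.1154, 0.14])]
  tri (array([0.46761118, 0.35732373, 0.29675106]), np.float64(0.13242578029630467))
[0.54873452 0.12771712 0.26738759] [1.79992100e+02 6.82834755e-03 1.32797662e+02]
[-0.20930392  0.13094432 -0.77262964] [ 0.03694695 -0.00328621  0.00574743]
```

View pics/up.png

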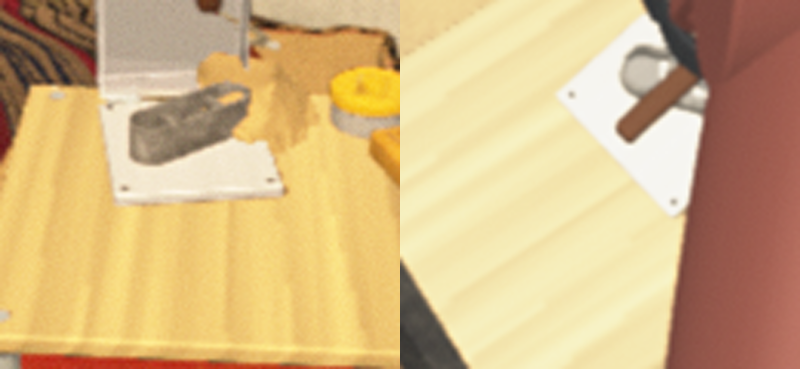

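Emit:
step_arm(motion=[[[-0.025, 0.027, 0, 0, 0, 0, 0], [-0.06, 0.065, 0, 0, 0, 0, 0], [-0.095, 0.103, -0.02, 0, 0, 0, 0], [-0.12, 0.13, -0.06, 0, 0, 0, 0], [-0.127, 0.137, -0.1, 0, 0, 0, 0], [-0.127, 0.137, -0.13, 0, 0, 0, 0], [-0.127, 0.137, -0.142, 0, 0, 0, 0], [-0.127, 0.137, -0.142, 0, 0, 0, 0]]])

```text
clock: 13.92
tcp_pos: [0.4217, 0.2644, 0.1253]
ee_rot: [-180.0, -0.0, 132.8]
force: [-0.0, 0.3, -0.2]
finger_gap: 0.0141
gripper_force: 58.8
```

Emit:
step_arm(motion=[[[0, 0, -0.004, 0, 0, 0, 0], [0, 0, -0.007, 0, 0, 0, 0], [0, 0, -0.007, 0, 0, 0, 0]]])

```text
clock: 14.3
tcp_pos: [0.4221, 0.2646, 0.1187]
ee_rot: [180.0, 0.0, 132.8]
force: [0.1, 0.4, -0.0]
finger_gap: 0.0149
gripper_force: 59.0
```

Emit:
step_arm(motion=[[[0, 0, -0.001, 0, 0, 0, 0], [0, 0, -0.001, 0, 0, 0, 0.5], [0, 0, -0.001, 0, 0, 0, 0.5], [0, 0, -0.001, 0, 0, 0, 0.5], [0, 0, 0.02, 0, 0, 0, 0.6], [0, 0, 0.07, 0, 0, 0, 0.7], [0, 0, 0.13, 0, 0, 0, 0.7], [0, 0, 0.14, 0, 0, 0, 0.8]]])

```text
clock: 15.3
tcp_pos: [0.4233, 0.2651, 0.2627]
ee_rot: [179.7, 0.2, 132.8]
force: [-0.4, -0.1, 0.5]
finger_gap: 0.0682
gripper_force: 0.0
```

Emit:
step_arm(motion=[[[0, 0, 0, 0, 0, -0.1, 0.8], [0, 0, 0, 0, 0, -0.2, 0.8], [0, 0, 0, 0, 0, -0.3, 0.8], [0, 0, 0, 0, 0, -0.4, 0.8], [0, 0, 0, 0, 0, -0.5, 0.8], [0, 0, 0, 0, 0, -0.6, 0.8], [0, 0, 0, 0, 0, -0.69, 0.8], [0, 0, 0, 0, 0, -0.69, 0.8]]])

```text
clock: 16.3
tcp_pos: [0.4216, 0.2645, 0.2575]
ee_rot: [-180.0, 0.0, 70.7]
force: [-0.6, -0.0, 0.5]
finger_gap: 0.0682
gripper_force: 0.0
```

```bash
cat > l3.py <<'E'
from h import *
import sys
k=sys.argv[1]; cs={n:read_camera(n) for n in("scene","top")}
for q,h in(("cover_lip",.28),("blade_grip",.127),("blade_tip",.118),("die_center",.14),("camera_lens",.162)):
    r={n:tip_of(n,q) for n in cs}
    for n in r: print(q,n,[(np.round(e["xy"],1).tolist(),round(e["p"],2),at_z(cs[n],e["xy"],h).round(4).tolist()) for e in r[n][:2]])
    if all(r.values()): print("  tri",tri(cs["scene"],r["scene"][0]["xy"],cs["top"],r["top"][0]["xy"]))
st=state(); print(st["tcp_pos"],st["ee_rot"],st["q"],st["force"])
im=[cv2.resize(cs[n]["img"][r:r+180,c:c+240],(400,300),interpolation=2) for n,r,c in(("scene",100,200),("top",130,200))]
cv2.imwrite(f"pics/{k}.png",np.hstack(im)[:,:,::-1])
E
python3 l3.py rel
```

```text
cover_lip scene [([337.3, 119.0], 0.84, [0.614, 0.0563, 0.28]), ([410.0, 204.9], 0.17, [0.2968, 0.304, 0.28])]
cover_lip top []
blade_grip scene [([355.2, 247.8], 0.92, [0.4174, 0.2697, 0.127]), ([334.4, 180.8], 0.69, [0.612, 0.0687, 0.127])]
blade_grip top []
blade_tip scene [([347.4, 225.3], 0.85, [0.482, 0.2018, 0.118])]
blade_tip top []
die_center scene [([342.3, 189.7], 0.95, [0.5571, 0.114, 0.14]), ([403.6, 187.9], 0.75, [0.4493, 0.0235, 0.14])]
die_center top [([375.7, 200.0], 0.77, [0.5557, 0.1139, 0.14])]
  tri (array([0.5561494 , 0.11428876, 0.14035722]), np.float64(0.0011669991856866314))
camera_lens scene [([241.1, 251.2], 0.98, [0.5467, 0.4401, 0.162]), ([342.1, 187.4], 0.46, [0.5405, 0.1389, 0.162])]
camera_lens top []
[0.42180897 0.26459464 0.25835265] [ 1.79991305e+02 -7.97292143e-04  7.07003169e+01] [ 1.70157273e+01 -1.14186466e+01 -8.48393637e+00  9.29272322e+01
 -4.50677755e-03  1.26315410e+02] [ 0.38096003 -0.80701182  0.35221141]
```

View pics/rel.png

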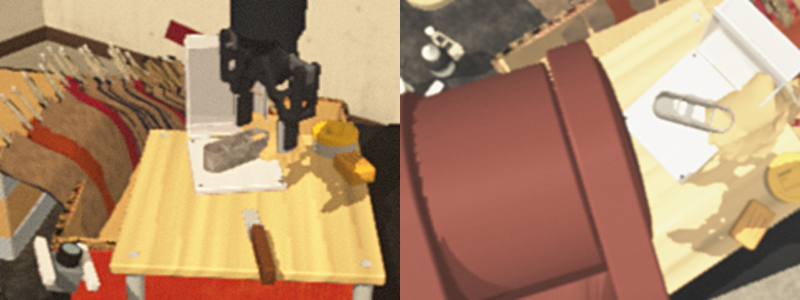

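Emit:
step_arm(motion=[[[0.035, -0.038, 0, 0, 0, 0, 0.8], [0.07, -0.078, 0, 0, 0, 0, 0.7], [0.105, -0.118, 0, 0, 0, 0, 0.7], [0.135, -0.15, 0, 0, 0, 0, 0.7], [0.135, -0.15, 0, 0, 0, 0, 0.7], [0.135, -0.15, -0.04, 0, 0, 0, 0.7], [0.135, -0.15, -0.08, 0, 0, 0, 0.7], [0.135, -0.15, -0.08, 0, 0, 0, 0.7]]])

```text
clock: 17.9
tcp_pos: [0.5544, 0.1152, 0.1755]
ee_rot: [-179.7, 0.1, 70.7]
force: [0.3, -0.3, 0.2]
finger_gap: 0.0595
gripper_force: 0.0
```

Emit:
step_arm(motion=[[[0, 0, -0.02, 0, 0, 0, 0.7], [0, 0, -0.035, 0, 0, 0, 0.7], [0, 0, -0.045, 0, 0, 0, 0.7], [0, 0, -0.05, 0, 0, 0, 0.7], [0, 0, -0.05, 0, 0, 0, 0.7]]])

```text
clock: 18.52
tcp_pos: [0.5568, 0.1146, 0.1282]
ee_rot: [-180.0, 0.0, 70.7]
force: [-0.5, -0.2, 0.4]
finger_gap: 0.06
gripper_force: 0.0
```

Emit:
step_arm(motion=[[[0, 0, 0, 0, 0, 0, 0], [0, 0, 0, 0, 0, 0, 0], [0, 0, 0, 0, 0, 0, 0], [0, 0, 0, 0, 0, 0, 0], [0, 0, 0, 0, 0, 0, 0], [0, 0, 0, 0, 0, 0, 0]]])

```text
clock: 19.27
tcp_pos: [0.5575, 0.1145, 0.1293]
ee_rot: [179.9, -0.0, 70.7]
force: [1.0, -0.1, 6.0]
finger_gap: 0.033
gripper_force: 60.4
```

Emit:
step_arm(motion=[[[0, 0, 0.02, 0, 0, 0, 0], [0, 0, 0.06, 0, 0, 0, 0], [0, 0, 0.11, 0, 0, 0, 0], [0, 0.01, 0.15, 0, 0, 0.1, 0], [0, 0.04, 0.17, 0, 0, 0.2, 0], [0, 0.07, 0.17, 0, 0, 0.3, 0], [-0.01, 0.1, 0.17, 0, 0, 0.4, 0], [-0.01, 0.13, 0.17, 0, 0, 0.5, 0]]])

```text
clock: 20.27
tcp_pos: [0.5461, 0.2456, 0.2995]
ee_rot: [180.0, -0.0, 116.0]
force: [0.8, -0.2, -1.4]
finger_gap: 0.0327
gripper_force: 59.9
```

Emit:
step_arm(motion=[[[-0.01, 0.03, 0, 0, 0, 0.1, 0], [-0.02, 0.06, 0, 0, 0, 0.2, 0], [-0.02, 0.09, 0, 0, 0, 0.3, 0], [-0.024, 0.12, 0, 0, 0, 0.318, 0], [-0.024, 0.15, 0, 0, 0, 0.318, 0], [-0.024, 0.158, 0, 0, 0, 0.318, 0], [-0.024, 0.158, 0, 0, 0, 0.318, 0]]])

```text
clock: 21.15
tcp_pos: [0.5226, 0.4026, 0.2985]
ee_rot: [-180.0, -0.0, 144.3]
force: [0.4, -0.1, -2.0]
finger_gap: 0.0333
gripper_force: 60.2
```

Emit:
step_arm(motion=[[[0, 0, 0, 0.07, -0.05, 0, 0], [0, 0, 0, 0.14, -0.1, 0, 0], [0, 0, 0, 0.2075, -0.149, 0, 0], [0, 0, 0, 0.2075, -0.149, 0, 0], [0, 0, -0.01, 0.2075, -0.149, 0, 0], [0, 0, -0.01, 0.2075, -0.149, 0, 0]]])

```text
clock: 21.9
tcp_pos: [0.5236, 0.4027, 0.2882]
ee_rot: [157.1, -0.0, 144.3]
force: [-0.2, -0.4, -2.8]
finger_gap: 0.0327
gripper_force: 60.5
```

```bash
python3 l3.py hold | grep -v blade; python3 -c "
from h import *
from scipy.spatial.transform import Rotation as R
s=state();M=R.from_euler('xyz',s['ee_rot'],degrees=True).as_matrix();print(M.round(3))"
```

```text
cover_lip scene [([334.4, 122.0], 0.6, [0.6079, 0.0759, 0.28])]
cover_lip top [([408.0, 157.8], 0.85, [0.6083, 0.0706, 0.28])]
  tri (array([0.61005051, 0.070767  , 0.27779746]), np.float64(0.00254789058306059))
  tri (array([0.41398683, 0.27214189, 0.12078155]), np.float64(0.00027737937029315656))
  tri (array([ 0.6763435 , -0.0264689 , -0.06098487]), np.float64(0.07302376920265656))
die_center scene [([262.1, 178.7], 0.88, [0.7425, 0.1828, 0.14]), ([412.0, 205.7], 0.56, [0.396, 0.084, 0.14])]
die_center top []
camera_lens scene [([241.7, 249.3], 0.68, [0.55, 0.4354, 0.162])]
camera_lens top []
[0.52279249 0.40260165 0.28839643] [ 1.57001958e+02 -3.44771922e-03  1.44305592e+02] [ 20.33585964 -10.59635766  -7.95964124  73.24649078  12.6122143
  58.19419346] [-0.27494165  0.32401021 -2.17085519]
[[-0.812  0.537  0.228]
 [ 0.583  0.748  0.317]
 [ 0.     0.391 -0.921]]
```

View pics/hold.png

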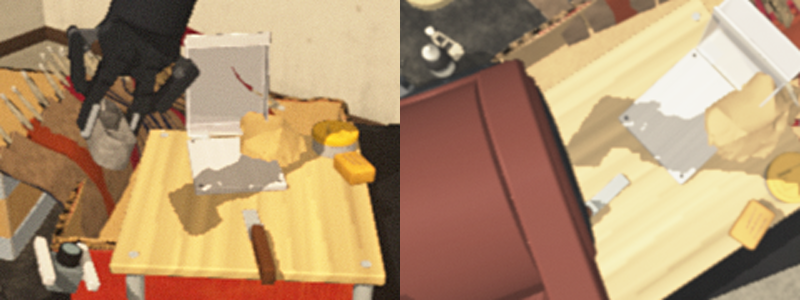

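Emit:
step_arm(motion=[[[0, 0, -0.009, 0, 0, 0, 0], [0, 0, -0.018, 0, 0, 0, 0], [0, 0, -0.026, 0, 0, 0, 0], [0, 0, -0.026, 0, 0, 0, 0], [0, 0, -0.026, 0, 0, 0, 0], [0, 0, -0.026, 0, 0, 0, 0]]])

```text
clock: 23.25
tcp_pos: [0.523, 0.4027, 0.2629]
ee_rot: [157.0, 0.0, 144.3]
force: [-0.7, -0.2, -4.2]
finger_gap: 0.0329
gripper_force: 60.5
```

```bash
cat > f.py <<'E'
from h import *
from scipy.spatial.transform import Rotation as R
s=state();M=R.from_euler('xyz',s['ee_rot'],degrees=True).as_matrix();D=s["tcp_pos"]-.012*M[:,2]
c=read_camera("scene");im=c["img"]
def dist(xy,P):
    o,d=ray(c,xy);d/=np.linalg.norm(d);v=P-o;return (o+d*(v@d)-P).round(4)
for f in(tip_of,search_frame):
    for e in f("scene","die_center")[:2]: print("die",e["xy"],round(e["p"],2),"ray miss",dist(e["xy"],D))
V=np.array([.548,.437,.162])+.12*np.array([-.228,-.317,.9205])
print("die",D,"view",V,"tcp",s["tcp_pos"],s["force"],s["gripper_force"],s["finger_gap"])
for e in tip_of("scene","view_point")[:2]: print("vp",e["p"],dist(e["xy"],V))
T=np.array(c["cam_to_world"]);f=200/np.tan(np.radians(c["vertical_fov"])/2)
def pix(P):
    q=T[:3,:3].T@(P-T[:3,3]);return (c["cx"]+f*q[0]/-q[2],c["cy"]-f*q[1]/-q[2])
k=6;x0,y0=205,150
b=cv2.resize(im[y0:y0+95,x0:x0+110],None,fx=k,fy=k,interpolation=2)[:,:,::-1].copy()
def ln(A,B,col):
    cv2.line(b,*[tuple(int(v) for v in (np.array(pix(P))-[x0,y0])*k) for P in(A,B)],col,1)
ln(D-.0525*M[:,0]+.015*M[:,2],D+.0525*M[:,0]+.015*M[:,2],(0,255,0))
ln(D-.0525*M[:,0]-.015*M[:,2],D+.0525*M[:,0]-.015*M[:,2],(0,255,0))
L=np.array([.548,.437,.162]);a=M[:,0];z=-M[:,2];u=np.cross(a,z)
for g in(-1,1): ln(L+.024*g*u-.038*a,L+.024*g*u+.038*a,(255,0,255))
ln(L,V,(255,0,0)); cv2.imwrite("pics/fin.png",b)
E
python3 f.py
```

```text
die [266.3, 193.6] 0.76 ray miss [-0.0043 -0.001  -0.0042]
die [269.5, 198.2] 0.75 ray miss [-0.0105 -0.0015 -0.0112]
die [0.52025682 0.39885254 0.27389951] view [0.52064 0.39896 0.27246] tcp [0.5229992  0.40266335 0.2628561 ] [-0.73814583 -0.1517415  -4.16401428] 60.54630393453408 0.032872685441877623
```

View pics/fin.png

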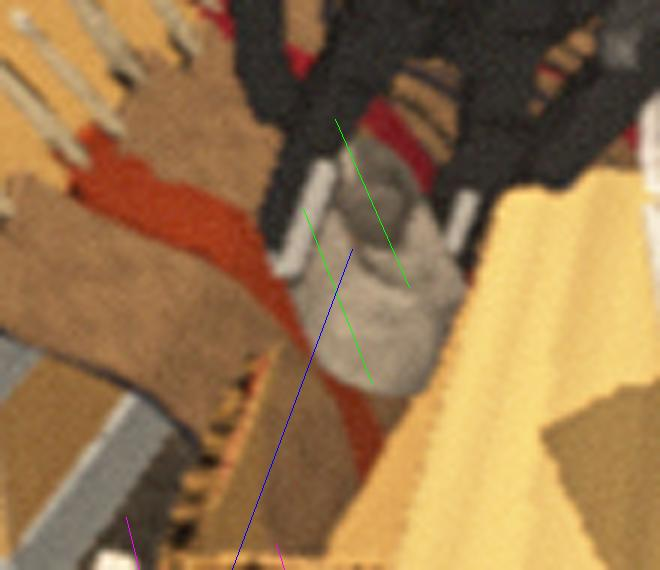

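The view shows the die held between both pads, its near end at crop (385,395), close to the projected long axis. I'll do one outline overlay to check its tilt and the light bars before handing in.

```bash
cat >> f.py <<'E'
k=5;x0,y0=205,158
b=cv2.resize(im[y0:y0+120,x0:x0+110],None,fx=k,fy=k,interpolation=2)[:,:,::-1].copy()
t=np.linspace(-np.pi/2,np.pi/2,15)
st=[(.0355+.017*np.cos(v),.017*np.sin(v)) for v in t]; st+=[(-x,-y) for x,y in st]
for h,col in((.015,(0,255,0)),(-.015,(255,255,0))):
    for i in range(len(st)):
        A,B=[D+p[0]*M[:,0]+p[1]*M[:,1]+h*M[:,2] for p in(st[i-1],st[i])]; ln(A,B,col)
for g in(-1,1): ln(L+.024*g*u-.038*a,L+.024*g*u+.038*a,(255,0,255))
ln(L,V,(255,0,0)); cv2.imwrite("pics/fin2.png",b)
print(state()["force"])
E
python3 f.py
```

```text
die [0.52013711 0.39880843 0.27358592] view [0.52064 0.39896 0.27246] tcp [0.52287453 0.40261734 0.26254061] [-0.20727345  0.27892164 -1.81631507] 60.5466784901364 0.032977590542271826
[ 0.31001312 -0.46189961 -1.58446532]
```

View pics/fin2.png

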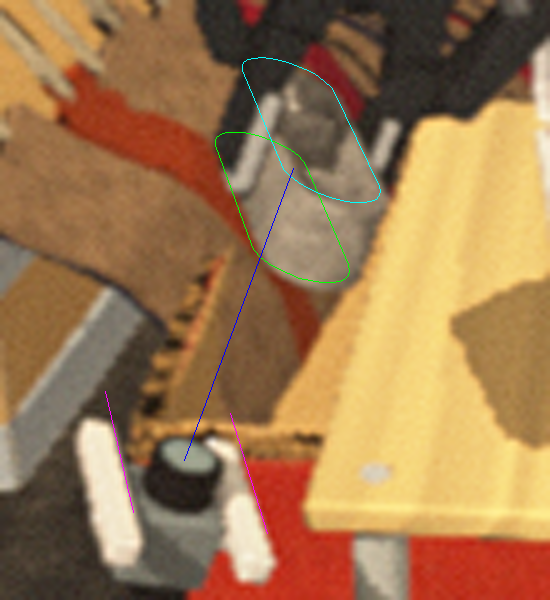

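The overlay shows the lens at (185,460). The bar directions match the model, and the die outline matches too (near end about (320,287) seen, (330,283) modelled). Handing in.

```bash
python3 -c "
from plant import *
print(hand_in())"
```

```text
the job is handed in; nothing more can be done
None
```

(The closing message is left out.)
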